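# Shelve the round-topped pattern board

### The arm

A 6-joint arm with a two-finger parallel gripper is mounted at the origin on the work surface. World frame = base frame: x ahead of the robot, y to its left, z up, the work surface at z = 0. Lengths are in mm, angles in degrees, forces in N, time in s.
With the tool pointing down it reaches from about 350 to 850 mm from the base axis. Payload 8.1 kg.
Tool frame: the origin (TCP) lies on the centre line of the jaws, within the pads' length; the fingertips stand 19 mm ahead of it and the grasp point (between the pads) is the TCP; z points along the fingers, y is the line along which they close (so a half turn about z gives the same grasp; the last joint's range is limited). The gripper opens to 85 mm and grips with 20 to 120 N. Pads are 22 mm wide; open, the fingers measure 114 mm over their backs; the gripper's body (76 mm by 85 mm) begins 54 mm behind the grasp point. The pads swing forward as they close: fully open they stand 13 mm farther back than shut.
Start: joints at [66.784, 7.471, 85.268, -0, 87.261, -4.893], TCP at [188.604, 569.591, 211.892] pointing down, gripper open.
Joint ranges: [-169.43, 169.43], [-51.17, 129.36], [1.28, 143.12], [-76.62, 256.62], [0, 156.53], [-152.29, 152.29]. Speed limits (degrees/s): [136.94, 136.94, 159.86, 180, 180, 180].

### API

Orientations are given as [roll, pitch, yaw] about the fixed x, y, z axes, in that order (R = Rz(yaw) Ry(pitch) Rx(roll)).
In Python, from bench import r gives the robot as it stands. The module is installed in compiled form; this text tells all that it offers.
- The arm moves only by the tool servo_tool, never from a script. Its arguments are lists of equal length, an entry for each row: "fingers": the finger opening in m, from 0 to 0.0854; "linear": the shift along the tool's x, y, z in m, a list of three; "rotation": the turn, a rotation vector about the tool's x, y, z in degrees, a list of three. A call has 1 to 10 rows; each row is the pose to reach, as a shift and turn from the pose commanded when the call began, along the tool's axes at that moment; what a row does not reach only later rows make up. A row lasts 1/10 s, in which the tool goes at most 50 mm and 8.59 degrees, less where a joint would pass 70% of its speed; a pose out of reach is approached as far as the arm can. A call with a gripper value outside its range is refused whole. The fingers move at their own pace and stop on an object; "force" is the grip in N (left out, the last holds). Time passes only in rows, so rows that repeat a pose let the fingers close. It gives the time, the measured TCP pose, the force, the opening and the grip force at its end, in the units of the state.
- r.sense(): the state, without advancing time (a new reading comes with each control period).
- r.snapshot(name): name is "scene" or "top"; returns a dict with "frame" (400x640x3 uint8, red, green, blue), "fx", "fy", "cx", "cy" (pixels), "camera_from_world" (4x4, takes a point from world to camera coordinates). Camera axes: x right, y up, looking along -z (the intrinsics and any distortion apply to the point x, -y, -z); pixel columns grow to the right and rows downward; lengths in mm; the calibration is good to about 2 mm. A picture is of the moment at which its call begins. There is no depth.
- r.hand_in(): hands the job in; it is judged then, once.
The state is a dict: "time": time; "joint_pos": joint angles; "qd": joint speeds; "joint_efforts": joint torques, N m; "tool_pos": TCP position; "tcp_rot": TCP orientation; "ft_force": force on the tool from outside, world axes, zero at the start; "wrist_torque": the same for the moment, N m; "finger_gap": finger opening in mm; "grip_force": force on a finger pad.
Only numpy, scipy, OpenCV 4.12 (cv2) and the standard library are available. Lean on these libraries where they do the work, as an engineer would, in place of code of your own. Each camera call takes 0.05 s, during which the arm holds its last target. There are 200 camera calls.

### The job

Of the three tall plywood pattern boards leaning on the sloping rest, take the one with the round top and stand it on edge, round end up, in the empty felt-lined slot of the wooden rack. Seat it fully down on the felt, about centred along the slot, let go of it, and leave the other two boards where they are.

Things in the scene. Friction and masses are not known exactly. Their poses are not given: they have to be found in the camera images.
- round_board: Plywood board with a half-round top, 10 mm thick, 76 wide, 140 tall, loose, 60 to 130 g. Leans 20 degrees, top towards the robot, on a fixed sloping rest, in a row of three (93 mm apart, any order; tops 165 above the table). The rest's back board covers the lower 80 mm of its robot-side face; above that both faces are free. Lifts out along its own z. Origin: centre of its bottom edge; z up its height, x through its thickness, y along its width.
- square_board: Plywood board with a square top, a bystander on the same rest, leaning alike, 10 mm thick, 76 wide, 140 tall, loose, 60 to 130 g. Origin: centre of its bottom edge; z up its height, x through its thickness, y along its width.
- pointed_board: Plywood board with a pointed top, a bystander on the same rest, leaning alike, 10 mm thick, 76 wide, 140 tall, loose, 60 to 130 g. Origin: centre of its bottom edge; z up its height, x through its thickness, y along its width.
- slot (a point): Middle of the felt floor (14 mm above the table) of the one empty slot of three, 40 mm apart, in a fixed 58 mm high rack. z up, y along the slot (106 mm, ends open), x across it. 14 mm wide up to 31 mm above this point, then sides flare at 45 degrees to ridges 40 mm apart at 44 mm. Small boards wedged in the other slots reach at most 64 mm above this point.
There are look-alikes about, which are no part of the job. What is shaped like the round_board but green or yellow is not meant.

How it is judged:
By the outcome, as a careful person would: the job done as asked, in the order asked, and still so for the second after the job is handed in, with the robot touching nothing.
It also fails if it takes over 42 s, if anything falls off the work surface, if the arm or the gripper's body presses on something with over 40 N, if the wrist force passes 120 N, or if a joint passes its speed limit or range.

## Working session

There is one attempt and no reset: what is moved stays moved. The work goes in short steps, Python scripts to look and compute and a tool call to move; the robot and the scene stay as the last step left them, time stands still between calls to the robot, and variables do not carry over. Pictures are saved under pics/ and viewed, at most 10 in all, crops included, and the job is handed in when it is done.

Besides the shell and the picture viewer there is one more tool, called after "Request:" by a JSON object that holds its "fn" and its "kwargs", one argument or row to a line. servo_tool: Moves the arm, as the interface text tells. Its arguments: {"type":"object","properties":{"fingers":{"type":"array","items":{"type":"number"}},"linear":{"type":"array","items":{"type":"array","items":{"type":"number"}}},"rotation":{"type":"array","items":{"type":"array","items":{"type":"number"}}},"force":{"type":"number"}},"required":["fingers","linear","rotation"]}

```bash
mkdir -p pics; python3 - <<'E'
from bench import r
import cv2,json,numpy as np
print(r.sense())
for n in("scene","top"):
    s=r.snapshot(n); cv2.imwrite(f"pics/{n}0.png",s["frame"][:,:,::-1])
    np.savez(f"{n}0.npz",**s)
    print(n,{k:np.round(v,3).tolist() if not np.isscalar(v) else v for k,v in s.items() if k!="frame"})
E
```

```text
{'time': 0.0, 'joint_pos': array([ 6.67837324e+01,  7.51499979e+00,  8.53296792e+01,  6.06240632e-04,
        8.72633934e+01, -4.89273250e+00]), 'qd': array([-0.05348045,  0.10822599, -0.06825648, -0.01283435, -0.00186612,
       -0.0345438 ]), 'joint_efforts': array([-1.42778888e-03, -5.69384551e+01, -5.00552917e+01, -5.07595832e-04,
        1.48698053e-02,  1.40208246e-05]), 'tool_pos': array([188.36387176, 569.03411946, 210.84178587]), 'tcp_rot': array([-1.79892373e+02, -9.82083674e-03,  1.61676426e+02]), 'ft_force': array([-0.19364494,  0.04635593, -0.03655528]), 'wrist_torque': array([0.03422047, 0.00940947, 0.08199428]), 'grip_force': 0.0, 'finger_gap': 85.21114347662775}
scene {'fx': 491.79184659119574, 'fy': 491.79184659119574, 'cx': 313.20558605253336, 'cy': 197.89084805507838, 'camera_from_world': [[0.628, 0.778, 0.01, -364.367], [-0.662, 0.527, 0.533, 179.365], [0.409, -0.341, 0.846, -1622.261], [0.0, 0.0, 0.0, 1.0]]}
top {'fx': 393.946395562531, 'fy': 393.946395562531, 'cx': 314.76010963097787, 'cy': 205.00355921096633, 'camera_from_world': [[-0.001, -1.0, -0.017, 127.554], [0.998, -0.002, 0.067, -379.358], [-0.067, -0.017, 0.998, -1016.742], [0.0, 0.0, 0.0, 1.0]]}
```

View pics/scene0.png

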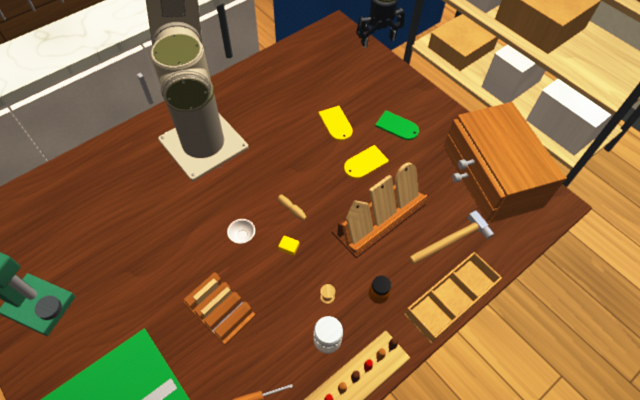

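View pics/top0.png

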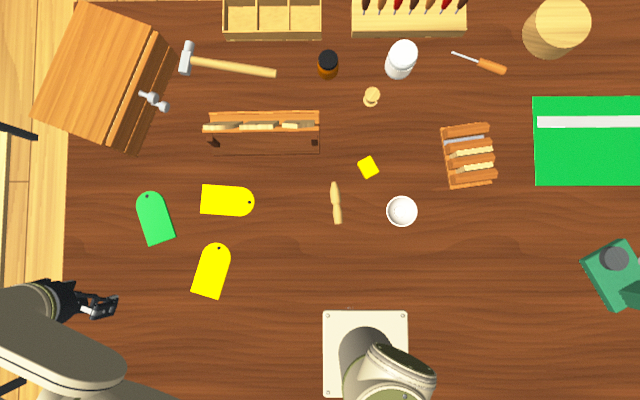

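The scene view shows the round-topped board as the rightmost of the three, at about (407,180). That is the left (+y) end of the rest in the top view, about (222,127). The rack is near (220,310) in scene and (468,155) in top. I'll enlarge both.

```bash
python3 - <<'E'
import cv2,numpy as np
a=cv2.imread("pics/scene0.png");b=cv2.imread("pics/top0.png")
f=lambda i,x,y,w,h,k:cv2.resize(i[y:y+h,x:x+w],(w*k,h*k),interpolation=cv2.INTER_CUBIC)
A=f(a,330,155,100,100,4);B=f(a,178,265,80,80,5)[:400]
C=f(b,195,100,133,60,3);D=f(b,432,112,70,80,5)
c=np.zeros((600,800,3),np.uint8)
c[:300,:400]=cv2.resize(A,(400,400))[:300]; c[:400,400:800]=B
c[300:480,:399]=C
cv2.imwrite("pics/crop1.png",c); cv2.imwrite("pics/crop2.png",f(b,432,112,70,80,7))
E
```

```text
(no output)
```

View pics/crop1.png

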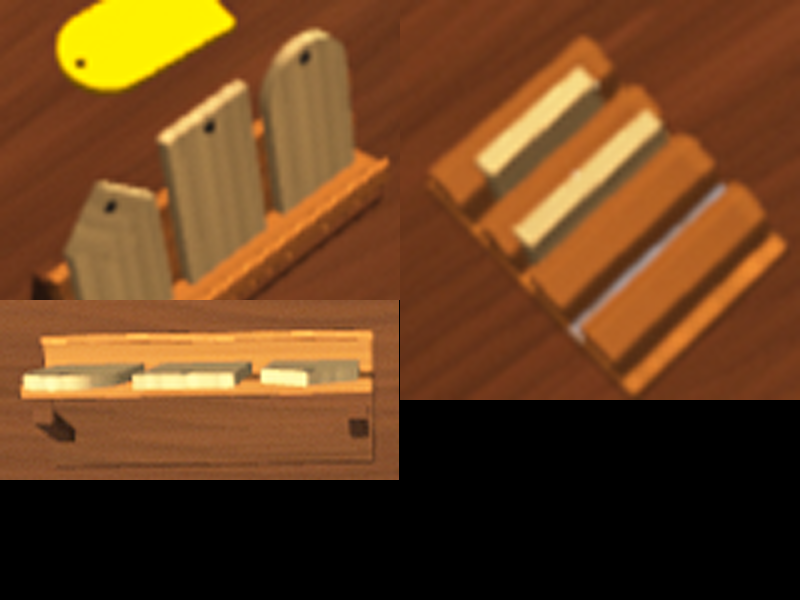

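View pics/crop2.png

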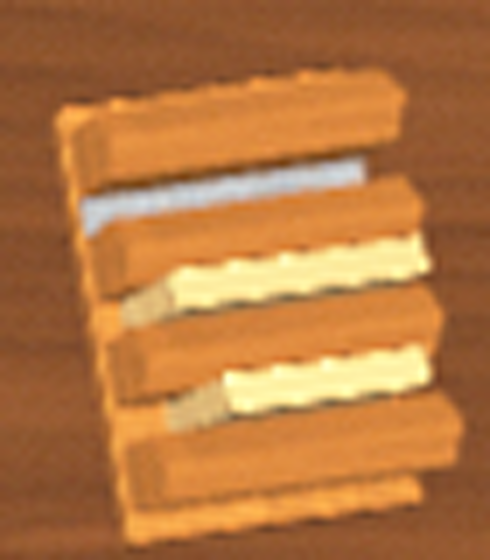

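Scene crop: round board face top at about (407,162) with its hole at (406,169). The pointed board is at the near end and the square one in the middle. Rack: two slots hold pale boards. The grey felt of the empty one is in the slot farthest from the robot (top view about (464,139), scene about (232,318)). Next I measure the strips and the felt.

```bash
cat > h.py <<'E'
import numpy as np,cv2
def ray(s,u,v):
    M=np.array(s["camera_from_world"]);R=M[:3,:3];t=M[:3,3]
    d=np.array([(u-s["cx"])/s["fx"],-(v-s["cy"])/s["fy"],-1.]); return -R.T@t,R.T@d
def onz(s,u,v,z):
    c,d=ray(s,u,v);return c+d*(z-c[2])/d[2]
def proj(s,p):
    M=np.array(s["camera_from_world"]);q=M[:3,:3]@np.array(p,float)+M[:3,3]
    return np.array([s["cx"]+s["fx"]*q[0]/-q[2],s["cy"]-s["fy"]*q[1]/-q[2]])
def tri(s1,p1,s2,p2):
    c1,d1=ray(s1,*p1);c2,d2=ray(s2,*p2)
    k=np.linalg.lstsq(np.stack([d1,-d2],1),c2-c1,rcond=None)[0]
    a,b=c1+k[0]*d1,c2+k[1]*d2; return (a+b)/2,np.linalg.norm(a-b)
def load(n): return dict(np.load(n+".npz"))
def comps(m,amin=15):
    n,l,st,c=cv2.connectedComponentsWithStats(m.astype(np.uint8))
    return [np.argwhere(l==i)[:,::-1] for i in range(1,n) if st[i,4]>=amin]
E
python3 - <<'E'
from h import *
np.set_printoptions(precision=1,suppress=True)
S,T=load("scene0"),load("top0")
for n,s in(("scene",S),("top",T)): print(n,"cam",ray(s,0,0)[0])
f=T["frame"]; hs=cv2.cvtColor(f,cv2.COLOR_RGB2HSV)
roi=np.zeros(f.shape[:2],bool); roi[105:140,195:330]=1
m=roi&(hs[...,2]>225)&(hs[...,1]<130)&(hs[...,1]>40)
for p in comps(m):
    q=cv2.boxPoints(cv2.minAreaRect(p.astype(np.float32)))
    print("top strip",len(p),p.min(0),p.max(0)); print(np.array([onz(T,*c,163.5)[:2] for c in q]))
for n,s,(x,y,w,h) in(("top",T,(432,112,70,80)),("scene",S,(178,265,80,80))):
    hs=cv2.cvtColor(s["frame"],cv2.COLOR_RGB2HSV);roi=np.zeros(hs.shape[:2],bool);roi[y:y+h,x:x+w]=1
    m=roi&(hs[...,1]<70)&(hs[...,2]>80)
    for p in comps(m):
        q=cv2.boxPoints(cv2.minAreaRect(p.astype(np.float32)))
        print(n,"felt",len(p)); print(q);print(np.array([onz(s,*c,14)[:2] for c in q]))
f=S["frame"];print(f[165:173,402:411].mean(2).astype(int))
E
```

```text
scene cam [1011.5 -364.6 1280.8]
top cam [ 310.2  109.6 1042. ]
top strip 77 [282 123] [297 128]
[[544.7 198.6]
 [556.2 198.7]
 [556.  164.6]
 [544.5 164.6]]
top strip 98 [203 125] [223 130]
[[552.6 378.9]
 [552.4 333.1]
 [540.8 332.9]
 [541.  378.6]]
top strip 167 [239 124] [272 129]
[[554.5 296.6]
 [554.  221.4]
 [542.5 221.3]
 [542.9 296.5]]
top felt 147
[[443.3 140. ]
 [482.7 133.2]
 [483.4 137.4]
 [444.  144.2]]
[[ 550.3 -211.4]
 [ 567.8 -314.8]
 [ 556.6 -316.3]
 [ 539.1 -213. ]]
[[143 179 189 187 177 158 132 109 106]
 [180 192 186 160 128 115 110 104 102]
 [187 183 159 120  88  99 111 106 102]
 [174 156 122  81  49  79 111 108 103]
 [147 125 101  53  35  76 111 108 103]
 [121 112  99  58  64  97 113 108 103]
 [111 113 110  93  96 109 112 109 103]
 [110 114 115 111 107 109 112 110 104]]
```

```bash
cat >> h.py <<'E'
from scipy.spatial.transform import Rotation as Ro
def delta(st,p,R):
    "shift (m) and rotvec (deg) in the tool axes from the measured pose to (p mm, Rotation R)"
    C=Ro.from_euler("xyz",st["tcp_rot"],degrees=True)
    return C.inv().apply(np.array(p)-st["tool_pos"])/1000,(C.inv()*R).as_rotvec(degrees=True)
def Rbd(yaw,lean): # board frame: z up its height, leaning towards -x
    return Ro.from_euler("xyz",[0,-lean,yaw],degrees=True)
def tool(B): # tool z=-board z, tool y=board x, tool x=board y
    return B*Ro.from_matrix([[0,1,0],[1,0,0],[0,0,-1]])
E
python3 - <<'E'
from h import *
from bench import r
np.set_printoptions(precision=4,suppress=True)
S,T=load("scene0"),load("top0")
B=Rbd(1.2,20);X,Y,Z=B.as_matrix().T
# top centre of square board top face (548.5,259,163.3) -> round apex 93 along Y
ap=np.array([548.5,259,163.3])+93*Y; bot=ap-140*Z
print("apex",ap,"bottom",bot)
c,d=ray(S,406,169); q=c+d*((ap+5*X-c)@X)/(d@X); print("hole in board frame",B.inv().apply(q-bot))
for z,y in((0,-38),(0,38),(140,0)): print(proj(S,bot+5*X+y*Y+z*Z),proj(T,bot+5*X+y*Y+z*Z))
# felt profiles across slot
W=Rbd(9.6,0);wx,wy,_=W.as_matrix().T
for n,s in(("top",T),("scene",S)):
  hs=cv2.cvtColor(s["frame"],cv2.COLOR_RGB2HSV)[...,1].astype(np.float32)
  t=np.arange(-16,17,2)
  acc=[np.mean([cv2.remap(hs,*[np.float32([[k]]) for k in proj(s,np.array([550,-264,14])+a*wx+b*wy)],cv2.INTER_LINEAR)[0,0] for b in range(-35,36,5)]) for a in t]
  print(n,dict(zip(t.tolist(),np.round(acc).astype(int).tolist())))
st=r.sense(); print(delta(st,bot+(112+75)*Z,tool(B)), bot+112*Z)
E
```

```text
apex [546.5524 351.9796 163.3   ] bottom [594.4247 352.9824  31.743 ]
hole in board frame [  5.       2.1449 129.3183]
[400.3048 209.3379] [242.5543 120.4801]
[418.0284 195.4977] [213.5873 121.2442]
[405.1343 166.4921] [214.5151 125.3448]
top {-16: 181, -14: 182, -12: 182, -10: 182, -8: 183, -6: 186, -4: 173, -2: 112, 0: 43, 2: 12, 4: 8, 6: 21, 8: 74, 10: 160, 12: 186, 14: 184, 16: 183}
scene {-16: 200, -14: 199, -12: 191, -10: 155, -8: 100, -6: 81, -4: 117, -2: 168, 0: 197, 2: 204, 4: 203, 6: 203, 8: 203, 10: 203, 12: 203, 14: 203, 16: 203}
(array([-0.3931, -0.0989,  0.0036]), array([-17.4889, -12.2435,  69.7365])) [556.1268 352.1802 136.9886]
```

Request:
{"fn": "servo_tool", "kwargs": {
  "fingers": [0.05,0.05,0.05,0.05,0.05,0.05,0.05,0.05,0.05,0.05],
  "linear": [
    [-0.04,-0.01,0],
    [-0.08,-0.02,0],
    [-0.12,-0.03,0],
    [-0.16,-0.04,0],
    [-0.2,-0.05,0],
    [-0.24,-0.06,0],
    [-0.28,-0.07,0],
    [-0.32,-0.08,0.001],
    [-0.36,-0.09,0.002],
    [-0.394,-0.099,0.003]
  ],
  "rotation": [
    [-1.7,-1.2,7],
    [-3.5,-2.4,14],
    [-5.2,-3.7,21],
    [-7,-4.9,28],
    [-8.7,-6.1,35],
    [-10.5,-7.3,42],
    [-12.2,-8.5,49],
    [-14,-9.8,56],
    [-15.7,-11,63],
    [-17.5,-12.2,69.7]
  ]
}}

```text
time: 1.1
tool_pos: [532.9, 350.1, 208.5]
tcp_rot: [159.9, -0.1, 90.9]
ft_force: [-0.3, 0.0, 0.1]
finger_gap: 49.9
grip_force: 0.0
```

Request:
{"fn": "servo_tool", "kwargs": {
  "fingers": [0.05,0.05,0.05],
  "linear": [
    [0,0,0],
    [0,0,0],
    [0,0,0]
  ],
  "rotation": [
    [0,0,0],
    [0,0,0],
    [0,0,0]
  ]
}}

```text
time: 1.4
tool_pos: [530.8, 352.2, 208.6]
tcp_rot: [160.0, -0.1, 91.3]
ft_force: [-0.1, 0.7, 0.5]
finger_gap: 50.1
grip_force: 0.0
```

```bash
python3 - <<'E'
from h import *
from bench import r
np.set_printoptions(precision=4,suppress=True)
st=r.sense();B=Rbd(1.2,20);X,Y,Z=B.as_matrix().T;bot=np.array([594.4,353.5,31.7])
print(st["time"],st["tool_pos"],st["tcp_rot"],st["finger_gap"])
print(delta(st,bot+187*Z,tool(B)),delta(st,bot+112*Z,tool(B)))
im=[]
for n,(x,y) in(("scene",(330,100)),("top",(180,80))):
    s=r.snapshot(n);np.savez(n+"1.npz",**s)
    im.append(cv2.resize(s["frame"][y:y+120,x:x+100,::-1],(400,480),interpolation=cv2.INTER_CUBIC))
cv2.imwrite("pics/pre.png",np.hstack(im))
E
```

```text
1.4 [530.7762 352.2087 208.6253] [160.0324  -0.1054  91.3362] 50.08699042797464
(array([-0.    , -0.0007,  0.001 ]), array([-0.0326, -0.1456,  0.092 ])) (array([-0.0002, -0.0007,  0.076 ]), array([-0.0326, -0.1456,  0.092 ]))
```

View pics/pre.png

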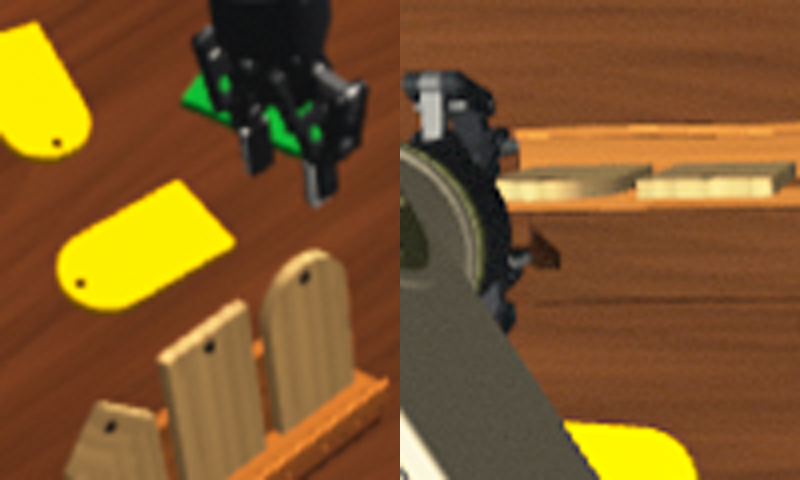

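The open fingers straddle the round board's plane above its top in the scene view (tips at crop (255,165) and (318,200)). Its neighbours are clear. I'll descend along the board.

Request:
{"fn": "servo_tool", "kwargs": {
  "fingers": [0.05,0.05,0.05,0.05,0.05,0.05],
  "linear": [
    [0,0,0.02],
    [0,-0.001,0.04],
    [0,-0.001,0.06],
    [0,-0.001,0.076],
    [0,-0.001,0.076],
    [0,-0.001,0.076]
  ],
  "rotation": [
    [0,0,0],
    [0,0,0],
    [0,0,0],
    [0,0,0],
    [0,0,0],
    [0,0,0]
  ]
}}

```text
time: 2.1
tool_pos: [556.3, 352.7, 137.2]
tcp_rot: [160.0, -0.1, 91.3]
ft_force: [-0.3, 0.0, 0.1]
finger_gap: 50.0
grip_force: 0.0
```

Request:
{"fn": "servo_tool", "kwargs": {
  "fingers": [0.014,0.014,0.014,0.014,0.014,0.014],
  "linear": [
    [0,0,0],
    [0,0,0],
    [0,0,0],
    [0,0,0],
    [0,0,0],
    [0,0,0]
  ],
  "rotation": [
    [0,0,0],
    [0,0,0],
    [0,0,0],
    [0,0,0],
    [0,0,0],
    [0,0,0]
  ],
  "force": 30
}}

```text
time: 2.7
tool_pos: [556.6, 352.4, 137.2]
tcp_rot: [160.0, -0.1, 91.2]
ft_force: [-0.1, 0.5, 0.7]
finger_gap: 14.1
grip_force: 0.0
```

Request:
{"fn": "servo_tool", "kwargs": {
  "fingers": [0.0,0.0,0.0,0.0,0.0,0.0],
  "linear": [
    [0,0,0],
    [0,0,0],
    [0,0,0],
    [0,0,0],
    [0,0,0],
    [0,0,0]
  ],
  "rotation": [
    [0,0,0],
    [0,0,0],
    [0,0,0],
    [0,0,0],
    [0,0,0],
    [0,0,0]
  ],
  "force": 50
}}

```text
time: 3.3
tool_pos: [556.7, 352.6, 137.4]
tcp_rot: [160.0, -0.1, 91.2]
ft_force: [-1.8, 0.4, 3.5]
finger_gap: 8.7
grip_force: 50.2
```

Request:
{"fn": "servo_tool", "kwargs": {
  "fingers": [0,0,0,0,0,0,0,0,0,0],
  "linear": [
    [0,0,-0.01],
    [0,0,-0.03],
    [0,0,-0.05],
    [0,0,-0.07],
    [0,0,-0.09],
    [0,0,-0.11],
    [0,0,-0.13],
    [0,0,-0.15],
    [0,0,-0.15],
    [0,0,-0.15]
  ],
  "rotation": [
    [0,0,0],
    [0,0,0],
    [0,0,0],
    [0,0,0],
    [0,0,0],
    [0,0,0],
    [0,0,0],
    [0,0,0],
    [0,0,0],
    [0,0,0]
  ]
}}

```text
time: 4.3
tool_pos: [505.2, 351.1, 278.0]
tcp_rot: [160.0, -0.1, 91.3]
ft_force: [-0.6, -0.3, -1.9]
finger_gap: 8.3
grip_force: 49.6
```

```bash
python3 - <<'E'
from h import *
from bench import r
np.set_printoptions(precision=4,suppress=True)
st=r.sense();W=Rbd(9.6,0)
print(st["time"],st["tool_pos"],st["tcp_rot"],st["finger_gap"],st["grip_force"],st["ft_force"])
print(delta(st,np.array([549.5,-264,14+112+90]),tool(W)))
E
```

```text
4.3 [505.1929 351.0715 278.0369] [159.9586  -0.1328  91.2532] 8.32803826409174 49.59035933017731 [-0.6178 -0.3386 -1.9301]
(array([-0.616 ,  0.0082,  0.0675]), array([20.0154,  1.3286, -8.2847]))
```

Request:
{"fn": "servo_tool", "kwargs": {
  "fingers": [0,0,0,0,0,0,0,0,0,0],
  "linear": [
    [0,0,-0.03],
    [-0.03,0,-0.04],
    [-0.07,0.003,-0.04],
    [-0.11,0.005,-0.035],
    [-0.15,0.007,-0.03],
    [-0.19,0.009,-0.025],
    [-0.23,0.011,-0.02],
    [-0.27,0.013,-0.017],
    [-0.31,0.015,-0.014],
    [-0.34,0.016,-0.012]
  ],
  "rotation": [
    [0,0,0],
    [1,0,0],
    [3,0,-1],
    [5,0.2,-2],
    [7,0.4,-3],
    [9,0.5,-4],
    [11,0.6,-5],
    [13,0.7,-6],
    [15,0.8,-7],
    [17,1,-7.5]
  ]
}}

```text
time: 5.3
tool_pos: [522.9, 8.7, 292.0]
tcp_rot: [177.3, 0.4, 98.7]
ft_force: [-0.7, 0.2, -0.6]
finger_gap: 8.2
grip_force: 49.6
```

```bash
python3 - <<'E'
from h import *
from bench import r
np.set_printoptions(precision=4,suppress=True)
st=r.sense();W=Rbd(9.6,0)
print(st["time"],st["tool_pos"],st["tcp_rot"],st["finger_gap"],st["ft_force"])
print(delta(st,np.array([549.5,-264,14+112+90]),tool(W)))
E
```

```text
5.3 [522.9014   8.6953 291.9506] [177.2584   0.3659  98.705 ] 8.231249098314189 [-0.6625  0.1801 -0.5615]
(array([-0.2731, -0.0187,  0.0769]), array([ 2.7387,  0.3873, -0.8861]))
```

Request:
{"fn": "servo_tool", "kwargs": {
  "fingers": [0,0,0,0,0,0,0,0,0,0],
  "linear": [
    [-0.035,-0.002,0.005],
    [-0.07,-0.005,0.01],
    [-0.105,-0.007,0.015],
    [-0.14,-0.01,0.02],
    [-0.175,-0.012,0.03],
    [-0.21,-0.014,0.04],
    [-0.245,-0.017,0.05],
    [-0.273,-0.019,0.06],
    [-0.273,-0.019,0.067],
    [-0.273,-0.019,0.067]
  ],
  "rotation": [
    [1,0.1,-0.2],
    [2,0.2,-0.4],
    [2.7,0.4,-0.9],
    [2.7,0.4,-0.9],
    [2.7,0.4,-0.9],
    [2.7,0.4,-0.9],
    [2.7,0.4,-0.9],
    [2.7,0.4,-0.9],
    [2.7,0.4,-0.9],
    [2.7,0.4,-0.9]
  ]
}}

```text
time: 6.3
tool_pos: [548.3, -261.2, 224.5]
tcp_rot: [180.0, -0.2, 99.6]
ft_force: [-0.1, 0.3, -1.6]
finger_gap: 8.5
grip_force: 49.6
```

Request:
{"fn": "servo_tool", "kwargs": {
  "fingers": [0,0],
  "linear": [
    [0,0,0],
    [0,0,0]
  ],
  "rotation": [
    [0,0,0],
    [0,0,0]
  ]
}}

```text
time: 6.5
tool_pos: [550.1, -260.4, 228.5]
tcp_rot: [179.7, 0.0, 99.7]
ft_force: [0.4, -0.2, -0.6]
finger_gap: 8.1
grip_force: 49.6
```

```bash
python3 - <<'E'
from h import *
from bench import r
np.set_printoptions(precision=4,suppress=True)
st=r.sense();W=Rbd(9.6,0);X,Y,Z=W.as_matrix().T
print(st["time"],st["tool_pos"],st["tcp_rot"],st["finger_gap"],st["ft_force"],st["wrist_torque"])
print(delta(st,np.array([549.5,-264,14+112]),tool(W)))
im=[];bot=st["tool_pos"]-112*Z
for n,(x,y) in(("scene",(180,230)),("top",(420,80))):
    s=r.snapshot(n);np.savez(n+"2.npz",**s)
    a=s["frame"][:,:,::-1].copy()
    print(n,[(proj(s,bot+dx*X+dy*Y)-[x,y])*4 for dx in(-5,5) for dy in(-38,38)])
    im.append(cv2.resize(a[y:y+120,x:x+100],(400,480),interpolation=cv2.INTER_CUBIC))
cv2.imwrite("pics/over.png",np.hstack(im))
E
```

```text
6.5 [ 550.149  -260.3811  228.4502] [179.6996   0.0269  99.7402] 8.138697020034185 [ 0.365  -0.1689 -0.5607] [ 0.0112 -0.0171 -0.0579]
(array([-0.0034, -0.0018,  0.1024]), array([0.3004, 0.0265, 0.1403]))
scene [array([122.7119, 333.993 ]), array([213.7531, 245.6086]), array([133.8722, 344.6546]), array([224.8908, 255.7516])]
top [array([294.9072, 196.901 ]), array([168.0758, 218.6542]), array([291.5458, 180.5226]), array([164.8098, 202.2669])]
```

View pics/over.png

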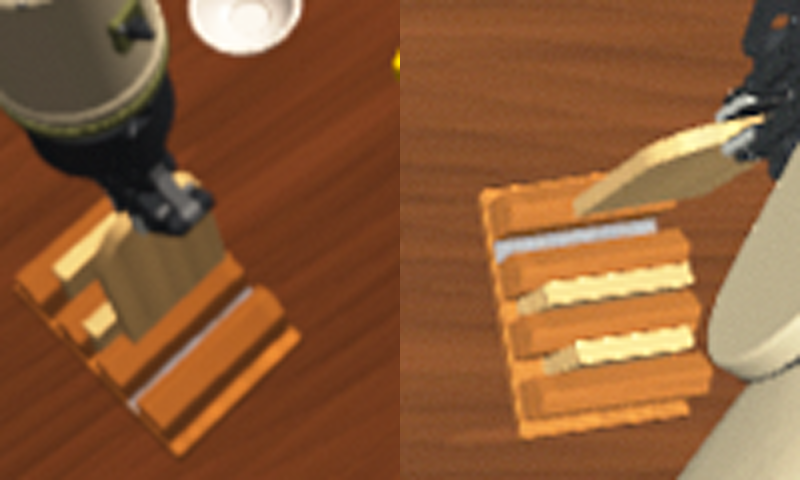

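The scene view shows the held board's lower corner at crop (133,343) against a predicted (134,345), so the grip is true. It hangs over the empty slot and is 3 mm off along y. I'll shift and lower it.

Request:
{"fn": "servo_tool", "kwargs": {
  "fingers": [0,0,0,0,0,0,0,0],
  "linear": [
    [-0.002,-0.001,0.01],
    [-0.0034,-0.0018,0.025],
    [-0.0034,-0.0018,0.04],
    [-0.0034,-0.0018,0.05],
    [-0.0034,-0.0018,0.06],
    [-0.0034,-0.0018,0.066],
    [-0.0034,-0.0018,0.066],
    [-0.0034,-0.0018,0.066]
  ],
  "rotation": [
    [0.3,0,0.1],
    [0.3,0,0.1],
    [0.3,0,0.1],
    [0.3,0,0.1],
    [0.3,0,0.1],
    [0.3,0,0.1],
    [0.3,0,0.1],
    [0.3,0,0.1]
  ]
}}

```text
time: 7.4
tool_pos: [549.2, -265.0, 162.4]
tcp_rot: [-180.0, 0.0, 99.6]
ft_force: [-0.2, 0.2, -0.2]
finger_gap: 8.1
grip_force: 49.6
```

Request:
{"fn": "servo_tool", "kwargs": {
  "fingers": [0,0,0,0,0],
  "linear": [
    [0,0,0.003],
    [0,0,0.006],
    [0,0,0.009],
    [0,0,0.012],
    [0,0,0.012]
  ],
  "rotation": [
    [0,0,0],
    [0,0,0],
    [0,0,0],
    [0,0,0],
    [0,0,0]
  ]
}}

```text
time: 7.9
tool_pos: [548.7, -264.7, 149.4]
tcp_rot: [-179.9, -0.0, 99.6]
ft_force: [0.0, 0.2, -1.0]
finger_gap: 8.4
grip_force: 49.5
```

Request:
{"fn": "servo_tool", "kwargs": {
  "fingers": [0,0,0,0,0,0,0,0],
  "linear": [
    [0,0,0.003],
    [0,0,0.006],
    [0,0,0.009],
    [0,0,0.012],
    [0,0,0.015],
    [0,0,0.018],
    [0,0,0.02],
    [0,0,0.02]
  ],
  "rotation": [
    [0,0,0],
    [0,0,0],
    [0,0,0],
    [0,0,0],
    [0,0,0],
    [0,0,0],
    [0,0,0],
    [0,0,0]
  ]
}}

```text
time: 8.7
tool_pos: [548.8, -264.8, 129.6]
tcp_rot: [-180.0, -0.0, 99.6]
ft_force: [-0.7, -0.3, -1.0]
finger_gap: 8.3
grip_force: 49.6
```

Request:
{"fn": "servo_tool", "kwargs": {
  "fingers": [0,0,0,0],
  "linear": [
    [0,0,0.001],
    [0,0,0.002],
    [0,0,0.003],
    [0,0,0.003]
  ],
  "rotation": [
    [0,0,0],
    [0,0,0],
    [0,0,0],
    [0,0,0]
  ]
}}

```text
time: 9.1
tool_pos: [549.0, -264.9, 127.0]
tcp_rot: [-180.0, 0.0, 99.6]
ft_force: [-0.3, -0.3, -2.4]
finger_gap: 8.3
grip_force: 49.6
```

Request:
{"fn": "servo_tool", "kwargs": {
  "fingers": [0,0,0],
  "linear": [
    [0,0,0.001],
    [0,0,0.0015],
    [0,0,0.0015]
  ],
  "rotation": [
    [0,0,0],
    [0,0,0],
    [0,0,0]
  ]
}}

```text
time: 9.4
tool_pos: [549.0, -264.9, 125.5]
tcp_rot: [-180.0, 0.0, 99.6]
ft_force: [0.3, 0.9, -1.7]
finger_gap: 8.5
grip_force: 49.6
```

Request:
{"fn": "servo_tool", "kwargs": {
  "fingers": [0,0,0],
  "linear": [
    [0,0,0.001],
    [0,0,0.0015],
    [0,0,0.0015]
  ],
  "rotation": [
    [0,0,0],
    [0,0,0],
    [0,0,0]
  ]
}}

```text
time: 9.7
tool_pos: [549.1, -265.0, 124.3]
tcp_rot: [-180.0, 0.0, 99.6]
ft_force: [1.3, 0.3, -0.6]
finger_gap: 8.3
grip_force: 49.7
```

Request:
{"fn": "servo_tool", "kwargs": {
  "fingers": [0,0,0],
  "linear": [
    [0,0,0.001],
    [0,0,0.0015],
    [0,0,0.0015]
  ],
  "rotation": [
    [0,0,0],
    [0,0,0],
    [0,0,0]
  ]
}}

```text
time: 10.0
tool_pos: [549.8, -265.5, 124.1]
tcp_rot: [179.9, 0.1, 99.6]
ft_force: [-1.0, 0.2, 6.7]
finger_gap: 8.4
grip_force: 50.5
```

Request:
{"fn": "servo_tool", "kwargs": {
  "fingers": [0,0,0],
  "linear": [
    [0,0,0.001],
    [0,0,0.0015],
    [0,0,0.0015]
  ],
  "rotation": [
    [0,0,0],
    [0,0,0],
    [0,0,0]
  ]
}}

```text
time: 10.3
tool_pos: [550.5, -265.6, 124.0]
tcp_rot: [179.8, 0.2, 99.6]
ft_force: [-1.8, 1.6, 13.2]
finger_gap: 8.3
grip_force: 51.4
```

Request:
{"fn": "servo_tool", "kwargs": {
  "fingers": [0.012,0.016,0.02,0.03,0.04,0.04],
  "linear": [
    [0,0,-0.001],
    [0,0,-0.002],
    [0,0,-0.002],
    [0,0,-0.002],
    [0,0,-0.002],
    [0,0,-0.002]
  ],
  "rotation": [
    [0,0,0],
    [0,0,0],
    [0,0,0],
    [0,0,0],
    [0,0,0],
    [0,0,0]
  ]
}}

```text
time: 10.9
tool_pos: [548.8, -264.9, 122.8]
tcp_rot: [-180.0, 0.0, 99.6]
ft_force: [0.1, -0.4, 0.4]
finger_gap: 40.0
grip_force: 0.0
```

Request:
{"fn": "servo_tool", "kwargs": {
  "fingers": [0.045,0.045,0.045,0.045,0.045,0.045,0.045,0.045,0.045,0.045],
  "linear": [
    [0,0,-0.01],
    [0,0,-0.02],
    [0,0,-0.04],
    [0,0,-0.06],
    [0,0,-0.08],
    [0,0,-0.11],
    [0.04,0,-0.14],
    [0.08,0,-0.16],
    [0.12,-0.05,-0.16],
    [0.14,-0.09,-0.16]
  ],
  "rotation": [
    [0,0,0],
    [0,0,0],
    [0,0,0],
    [0,0,0],
    [0,0,0],
    [0,0,0],
    [0,0,0],
    [0,0,0],
    [0,0,0],
    [0,0,0]
  ]
}}

```text
time: 11.9
tool_pos: [445.0, -143.2, 285.1]
tcp_rot: [179.9, 0.1, 99.7]
ft_force: [-1.8, -0.7, 0.6]
finger_gap: 45.2
grip_force: 0.0
```

Request:
{"fn": "servo_tool", "kwargs": {
  "fingers": [0.045,0.045,0.045,0.045,0.045,0.045],
  "linear": [
    [0.04,-0.03,0],
    [0.07,-0.06,0],
    [0.07,-0.06,0],
    [0.07,-0.06,0],
    [0.07,-0.06,0],
    [0.07,-0.06,0]
  ],
  "rotation": [
    [0,0,0],
    [0,0,0],
    [0,0,0],
    [0,0,0],
    [0,0,0],
    [0,0,0]
  ]
}}

```text
time: 12.5
tool_pos: [374.8, -86.2, 283.3]
tcp_rot: [-180.0, 0.0, 99.5]
ft_force: [-0.0, 0.9, -0.6]
finger_gap: 44.9
grip_force: 0.0
```

```bash
python3 - <<'E'
from h import *
from bench import r
np.set_printoptions(precision=1,suppress=True)
st=r.sense();W=Rbd(9.6,0);X,Y,Z=W.as_matrix().T
print(st["time"],st["tool_pos"],st["ft_force"])
im=[];bot=np.array([549.5,-264,14])
for n,(x,y) in(("scene",(180,230)),("top",(420,80))):
    s=r.snapshot(n);a=s["frame"][:,:,::-1].copy();cv2.imwrite(f"pics/{n}3.png",a)
    print(n,[(proj(s,bot+dx*X+dy*Y+z*Z)-[x,y])*4 for dx,dy,z in((0,0,140),(5,-38,102),(5,38,102),(5,-38,44))])
    im.append(cv2.resize(a[y:y+120,x:x+100],(400,480),interpolation=cv2.INTER_CUBIC))
cv2.imwrite("pics/done.png",np.hstack(im))
E
```

```text
12.5 [374.8 -86.2 283.3] [-0.   0.9 -0.6]
scene [array([159.7, 275.2]), array([128.3, 347.7]), array([219.5, 258.7]), array([143.4, 377.9])]
top [array([262.4, 183.7]), array([297.4, 181.8]), array([170.7, 203.5]), array([257.1, 206.5])]
```

View pics/done.png

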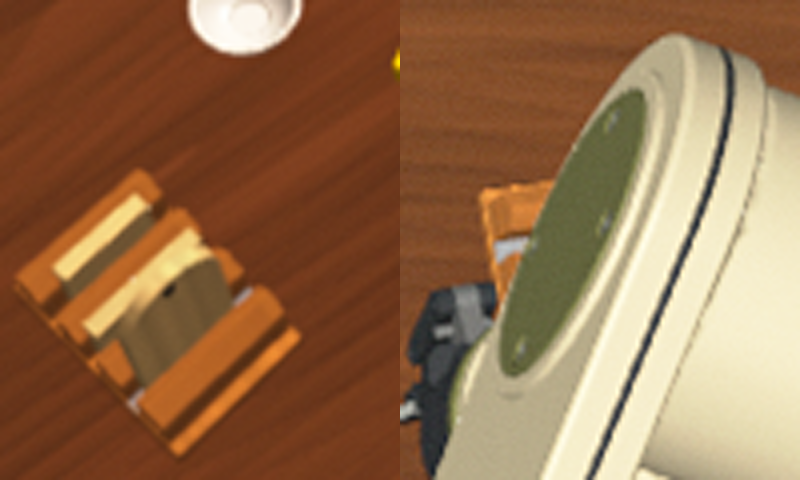

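View pics/scene3.png

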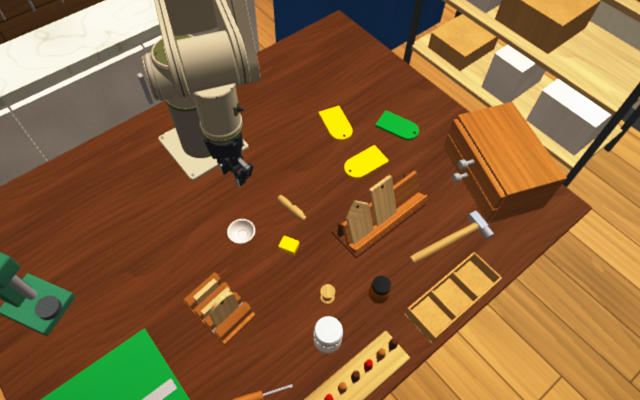

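The scene view shows the board upright in the empty slot, with felt visible at both ends (crop (135,400) and (243,297)). The square and pointed boards are untouched on the rest. One check of the seat height and centring from the hole.

```bash
python3 - <<'E'
from h import *
np.set_printoptions(precision=1,suppress=True)
s=load("scene0");u,v=180+170/4,230+290/4
g=cv2.imread("pics/scene3.png",0)[298:308,216:230].astype(float);k=np.unravel_index(g.argmin(),g.shape)
u,v=216+k[1],298+k[0];print("hole px",u,v)
W=Rbd(9.6,0);X,Y,Z=W.as_matrix().T;bot=np.array([549.5,-264.5,14])
for lean in(-6,0,6):
    B=Rbd(9.6,lean);n=B.as_matrix()[:,0];c,d=ray(s,u,v);q=c+d*((bot+5*n-c)@n)/(d@n)
    print(lean,"hole in board frame",B.inv().apply(q-bot))
E
```

```text
hole px 222 302
-6 hole in board frame [  5.   -7.3 178. ]
0 hole in board frame [  5.    0.3 127.7]
6 hole in board frame [  5.    4.5 100.2]
```

```bash
python3 -c "
from bench import r
print(r.hand_in())"
```

```text
the job is handed in; nothing more can be done
None
```

The round-topped board stands upright in the empty felt-lined slot, seated and about centred. It is released and the other two boards are untouched; I handed the job in at about 12.5 s on the robot's clock, and no verdict was returned.

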